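# Refit the tablet dispenser's knob and hold it down

## Task

Slide open the clear lid of the caddy's corner box, take out the dispenser's knob, turn it so that its keyed bore matches the D-shaped shaft on top of the tablet dispenser, and push it on as far as it goes. Then press the knob fully down against the shaft's spring, which frees the child lock, and finish like that: still holding the knob, still pressing, not letting go. Leave the tins, the splitter, the bottles and the mug in the caddy where they are.

Things in the scene. Friction and masses are not known exactly. Their poses are not given: they have to be found in the camera images.
- lid (a joint): slide of the clear lid over the caddy's front right corner box, in m: 0 shut, 0.12 fully open, when it leaves the box wholly clear. It grows as the lid slides away from the robot along the caddy's own x axis. Rubs with about 1.5 N and stays where it is left; it starts shut or nearly (up to 0.02). It lies flat on rails and cannot be lifted.
- lid_tab (a point): centre of the blue tab that stands on the clear lid and moves with it: 10 mm thick (along x), 44 mm wide (along y), 26 mm high, so its top is 13 mm above this point and the lid's flat top face (114 x 108 mm) 13 mm below. Axes are the caddy's: x is the way the lid opens, z up. The lid's middle lies 30 mm from the tab on the -x side.
- caddy: shallow white plastic caddy, fixed, 240 mm (x) by 360 mm (y), walls 54 mm high and 4 mm thick, floor 4 mm; origin at the centre of its underside, z up. Its corner box at -x, -y is 110 x 110 mm inside, centred at x = -61 mm, y = -121 mm; the knob stands in it upright. Behind it (+x) is the splitter, which the opened lid passes over; on the +y side stand the tins, bottles and mug (up to 89 mm above the table).
- knob_mid (a point): middle of the loose knob, on its axis, 22 mm above its underside. The knob is a black round skirt 50 mm across and 18 mm high with a grey bar grip on top, 44 mm long (along x), 12 mm thick (along y), from 18 to 44 mm above the underside. z is up. The bar's red end is +x. The keyed bore opens underneath: 22.4 mm across, 14 mm deep, with its flat on the red +x side, 5.2 mm from the axis. 30 to 65 g.
- knob_bore (a point): closed inner end of the knob's bore, on its axis, 14 mm above the underside; axes as for the knob. Meets the shaft tip when the knob is fully on.
- knob_red (a point): middle of the red end of the knob's bar: 19 mm from the axis along the knob's +x, 31 mm above its underside.
- shaft_tip (a point): centre of the top of the upright D-shaped steel shaft in the middle of the dispenser's top. x points to the shaft's flat (the red mark on the blue disc lies on that side), z up. The shaft is 20 mm across, its flat 4 mm from the axis, and stands 26 mm above the blue disc, with a 3 mm bevel at the top. The knob goes on only with its red end on the side of the flat, within about 10 degrees. The disc turns only against stiff friction (0.3 N m). This point sinks with the shaft.
- shaft (a joint): how far the sprung shaft is pressed down, in m: 0 up, 0.008 fully down, where it meets a stop. It starts to sink at 3 N, is fully down at about 8 N, and springs back when let go.
- dispenser: white round tablet dispenser, fixed, 144 mm across, 58 mm high plus a 2 mm blue disc 72 mm across on top; origin at the centre of its underside.
- tin1: bottom pill tin, 58 mm across and 14 mm high, loose; origin at the centre of its underside. Bystander. Three tins are stacked.
- tin2: middle pill tin, 58 mm across and 14 mm high, loose; origin at the centre of its underside. Bystander. 
- tin3: top pill tin, 58 mm across and 14 mm high, loose; origin at the centre of its underside. Bystander. 
- splitter: steel pill splitter with shut hinged lid, 75 x 42 x 28 mm, loose; origin at the centre of its underside. Bystander.
- bottle1: white pill bottle with white cap, 42 mm across, 80 mm high, loose; origin at the centre of its underside. Bystander.
- bottle2: white pill bottle with blue cap, 42 mm across, 80 mm high, loose; origin at the centre of its underside. Bystander.
- mug: blue ceramic mug, 74 mm across, 85 mm high, handle at its +y side, loose; origin at the centre of its underside. Bystander.

How it is judged (in metres and radians):
On the way, in this order (a step that is already met when the one before it is completed fails the run):
1. the caddy's clear lid is slid open (value of joint lid above 0.08 m), for 0.2 s.
2. the knob is lifted out of its box (height (world z) of knob_mid above 0.085 m), for 0.1 s.
3. the knob sits fully on the D shaft, matched to its flat (z of knob_bore in the frame of shaft_tip between -0.004 and 0.0035 m and horizontal distance between knob_bore and shaft_tip below 0.003 m and x of knob_red in the frame of shaft_tip above 0.012 m and angle between the x axis of knob_mid and the x axis of shaft_tip, either way round below 0.35 rad and angle between knob_mid's own z axis and vertical below 0.15 rad), for 0.1 s.
At the end, for the whole second after the job is handed in: The knob is fully on the D shaft (bore end within 3.5 mm of the shaft tip, axes within 3 mm, red end on the side of the flat, turned to within 20 degrees, tilt under 0.15 rad), the fingers are still on it (over 1 N), and they keep the sprung shaft pressed at least 5.5 mm of its 8 mm, at rest (all of step 3 and value of joint shaft above 0.0055 m and contact force between the fingers and knob above 1 N and linear speed of knob below 0.02 m/s); the arm keeps its last pose, push and grip.
It fails at once if a tin, the splitter, a bottle or the mug is shifted by more than 25 mm (distance of any of tin1, tin2, tin3, splitter, bottle1, bottle2, mug from where it was at the start of the episode above 0.025 m).
It also fails if it takes over 51 s, if anything falls off the work surface, if the arm or the gripper's body presses on something with over 40 N, if the wrist force passes 120 N, or if a joint passes its speed limit or range.

## Robot

A 7-joint arm with a two-finger parallel gripper is mounted at the origin on the work surface. World frame = base frame: x ahead of the robot, y to its left, z up, the work surface at z = 0. Lengths are in m, angles in degrees, forces in N, time in s.
With the tool pointing down it reaches from about 0.425 to 0.925 m from the base axis. Payload 6.8 kg.
Tool frame: the origin (TCP) lies on the centre line of the jaws, within the pads' length; the fingertips stand 25 mm ahead of it and the grasp point (between the pads) lies 6 mm ahead of it (r.nose_length is the distance from the TCP to the fingertips, in m); z points along the fingers, y is the line along which they close (so a half turn about z gives the same grasp; the last joint's range is limited). The gripper opens to 88 mm and grips with 3 to 60 N. Pads are 20 mm wide; open, the fingers measure 115 mm over their backs; the gripper's body (75 mm by 178 mm) begins 61 mm behind the grasp point.
Start: joints at [69.781, 27.33, 1.283, 89.118, -0.659, 63.558, -4.761], TCP at [0.164, -0.655, 0.226] pointing down, gripper open.
Joint ranges: [-169.35, 169.35], [-19.33, 120.38], [-80.79, 83.38], [13.8, 139.57], [-78.32, 258.32], [9.67, 109.79], [-169.56, 169.56]. Speed limits (degrees/s): [136.94, 136.94, 180, 180, 180, 180, 180].

## Interface

Orientations are given as a 3x3 rotation matrix whose columns are the frame's x, y, z axes.
In Python, from station import telemetry, eyes, order, r gives the robot as it stands.
- The arm moves only by the tool move_arm, never from a script. Its argument "targets" is a list of rows, each a list of 5 numbers: the opening in per cent of the stroke, from 0 (shut) to 100 (fully open), then the shift along the world's x, y, z in mm, then the turn about the world's z in rad. In form: [[hand, x, y, z, roll], ...]. A call has 1 to 20 rows; each row is the pose to reach, as a shift and turn from the pose commanded when the call began; what a row does not reach only later rows make up. A row lasts 1/12 s, in which the tool goes at most 41.7 mm and 7.16 degrees, less where a joint would pass 70% of its speed; a pose out of reach is approached as far as the arm can. A call with a gripper value outside its range is refused whole. The fingers move at their own pace and stop on an object; the grip force is fixed at half the most. Time passes only in rows, so rows that repeat a pose let the fingers close. It gives the time, the measured TCP pose, the force, the opening and the grip force at its end, in the units of the state.
- telemetry.get_state(): the state, without advancing time (a new reading comes with each control period).
- eyes.grab_frame(name): name is "scene" or "top" or "wrist"; returns the picture (400x640x3 uint8, blue, green, red); there is no depth.
- eyes.camera_params(name): a dict with "camera_matrix" (3x3 intrinsics, pixels), "camera_from_world" (4x4, takes a point from world to camera coordinates); the wrist camera has in their place "tool_from_camera" (4x4, takes a point from camera to tool coordinates, whose origin is the TCP and whose axes are the flange's). Camera axes: x right, y down, z forward; pixel columns grow to the right and rows downward; lengths in m; the calibration is good to about 2 mm. A picture is of the moment at which its call begins: read the wrist's pose just before it. camera_params takes no time and is no camera call.
- order.sign_off(): hands the job in; it is judged then, once.
Trained networks look in the newest picture that a camera, given by its name, has taken for a name from the list of things; names that differ only in an ending like _2 or _b are one class to them, and where a whole thing is asked for, a point or a joint stands for the part that bears it (a point fixed in the world has none). Each returns a list of dicts, best first, with "conf" (0 to 1); they miss things now and then, are a little off and sometimes report something else, mostly with a low value. They report only what shows in the picture. A call takes as long as a camera call.
- eyes.silhouettes(camera, label): "pixels" (400x640 bool, what is visible of it) and "rect" ([left, top, right, bottom] in pixels, round what is visible of it).
The state is a dict: "time": time; "joint_positions": joint angles; "joint_velocities": joint speeds; "joint_torque": joint torques, N m; "position": TCP position; "orientation": TCP orientation; "wrist_force": force on the tool from outside, world axes, zero at the start; "torque": the same for the moment, N m; "width": finger opening in m; "grasp_force": force on a finger pad.
Only numpy, scipy, OpenCV 4.12 (cv2) and the standard library are available. Lean on these libraries where they do the work, as an engineer would, in place of code of your own. Each camera call takes 0.05 s, during which the arm holds its last target. There are 200 camera calls.

## Working session

There is one attempt and no reset: what is moved stays moved. The work goes in short steps, Python scripts to look and compute and a tool call to move; the robot and the scene stay as the last step left them, time stands still between calls to the robot, and variables do not carry over. Pictures are saved under pics/ and viewed, at most 10 in all, crops included, and the job is handed in when it is done.

Besides the shell and the picture viewer there is one more tool, called after "Request:" by a JSON object that holds its "fn" and its "kwargs". move_arm: Moves the arm, as the interface text tells. Its arguments: {"type":"object","properties":{"targets":{"type":"array","items":{"type":"array","items":{"type":"number"}}}},"required":["targets"]}

```bash
mkdir -p pics; ls; python3 - <<'E'
from station import telemetry, eyes, order, r
import cv2,numpy as np
s=telemetry.get_state();print({k:np.round(v,3).tolist() for k,v in s.items()})
a=eyes.grab_frame("scene");b=eyes.grab_frame("top")
cv2.imwrite("pics/a.png",a);cv2.imwrite("pics/b.png",b)
for n in("scene","top","wrist"):
  for k,v in eyes.camera_params(n).items(): print(n,k,np.round(v,4).tolist())
print(r.nose_length)
E
```

```text
pics
{'time': 0.0, 'joint_positions': [69.779, 27.375, 1.281, 89.178, -0.658, 63.557, -4.759], 'joint_velocities': [0.032, -0.013, -0.004, 0.01, 0.036, 0.045, -0.052], 'joint_torque': [-0.001, -58.284, 1.535, -27.26, -0.054, 0.017, 0.0], 'position': [0.163, -0.654, 0.225], 'orientation': [[0.97, 0.242, -0.001], [0.242, -0.97, 0.002], [-0.0, -0.002, -1.0]], 'wrist_force': [0.205, -0.22, -0.332], 'torque': [0.02, -0.023, 0.002], 'grasp_force': 0.0, 'width': 0.088}
scene camera_matrix [[416.0677, 0.0, 322.7993], [0.0, 416.0677, 201.8738], [0.0, 0.0, 1.0]]
scene camera_from_world [[-0.7681, 0.6402, -0.0148, 0.4369], [0.4408, 0.5118, -0.7374, -0.2047], [-0.4644, -0.5729, -0.6753, 1.2279], [0.0, 0.0, 0.0, 1.0]]
top camera_matrix [[459.5794, 0.0, 316.9635], [0.0, 459.5794, 201.206], [0.0, 0.0, 1.0]]
top camera_from_world [[-0.0066, -1.0, 0.0072, 0.0505], [-0.9959, 0.0059, -0.0901, 0.5929], [0.0901, -0.0078, -0.9959, 0.976], [0.0, 0.0, 0.0, 1.0]]
wrist camera_matrix [[333.9575, 0.0, 319.8526], [0.0, 333.9575, 195.6266], [0.0, 0.0, 1.0]]
wrist tool_from_camera [[0.0002, -0.9558, -0.2939, 0.0818], [1.0, 0.0003, -0.0002, 0.0004], [0.0003, -0.2939, 0.9558, -0.1592], [0.0, 0.0, 0.0, 1.0]]
0.025
```

View pics/a.png

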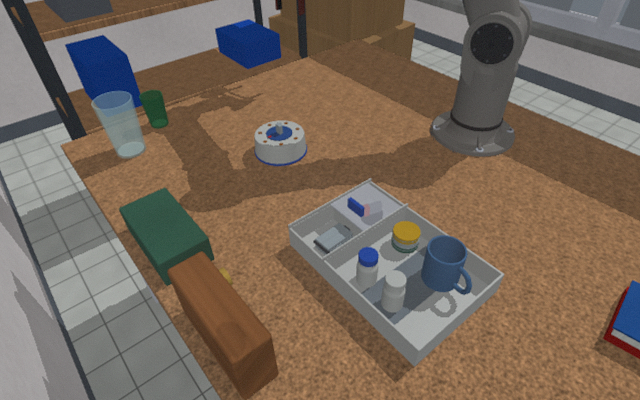

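View pics/b.png

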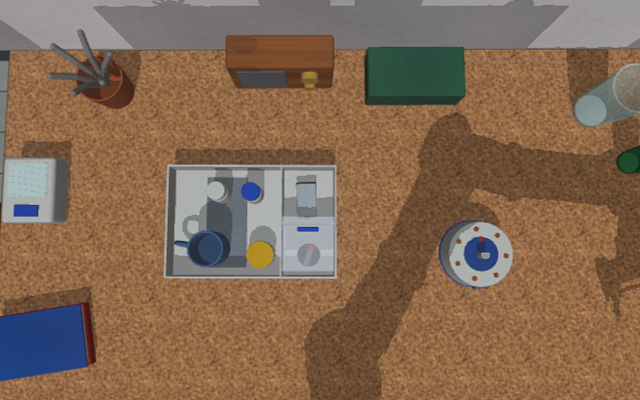

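The top view shows the caddy with rim corners at about (166,166) and (336,277). The tab is at (308,229), the knob under the clear lid at (308,255), and the dispenser at (478,254) with its shaft near (482,254).

```bash
cat > h.py <<'E'
from station import telemetry, eyes, order, r
import cv2,numpy as np
def cam(n,st=None):
    p=eyes.camera_params(n);K=p["camera_matrix"]
    if n=="wrist":
        T=np.eye(4);T[:3,:3]=st["orientation"];T[:3,3]=st["position"];W=T@p["tool_from_camera"]
    else: W=np.linalg.inv(p["camera_from_world"])
    return np.array(K),W
def ray(n,uv,z,st=None):
    K,W=cam(n,st);d=W[:3,:3]@np.linalg.solve(K,[uv[0],uv[1],1.]);o=W[:3,3]
    return o+d*(z-o[2])/d[2]
def proj(n,P,st=None):
    K,W=cam(n,st);c=np.linalg.inv(W)@np.append(P,1);q=K@c[:3];return q[:2]/q[2]
def sil(n,l):
    o=eyes.silhouettes(n,l)
    if not o: return None
    m=o[0]["pixels"];ys,xs=np.nonzero(m);return o[0]["conf"],m,(xs.mean(),ys.mean()),o[0]["rect"]
E
python3 - <<'E'
from h import *
b=eyes.grab_frame("top")
for l,z in(("caddy",.054),("lid_tab",.085),("knob_mid",.02),("knob_red",.035),("shaft_tip",.086),("dispenser",.058),("splitter",.03)):
    s=sil("top",l)
    if s: print(l,s[0],np.round(s[2],1),np.array(s[3]).tolist(),ray("top",s[2],z).round(3), s[1].sum())
    else: print(l,None)
for uv in((166,166),(336,166),(336,277),(166,277)): print(ray("top",uv,.054).round(3))
print("tab", ray("top",(308,229),.085),"knob",ray("top",(308,255),.04))
c=b[215:290,270:350];d=b[215:290,440:520]
cv2.imwrite("pics/c.png",cv2.resize(np.hstack([c,d]),None,fx=5,fy=5,interpolation=2))
E
```

```text
caddy 0.66 [251.7 220.7] [164.9, 165.2, 335.1, 280.1] [0.55  0.185 0.054] 16178
lid_tab 0.72 [307.1 244.1] [279.5, 218.8, 335.4, 270.6] [0.5   0.068 0.085] 2823
knob_mid 0.59 [307.  243.9] [281.3, 215.8, 329.6, 270.5] [0.501 0.069 0.02 ] 2794
knob_red None
shaft_tip 0.53 [482.7 255. ] [475.7, 248.5, 490.6, 258.7] [ 0.476 -0.289  0.086] 75
dispenser 0.78 [474.5 253.9] [440.4, 218.8, 512.2, 285.1] [ 0.477 -0.283  0.058] 3975
splitter 0.81 [305.7 199. ] [298.4, 182.1, 315.1, 217.5] [0.598 0.071 0.03 ] 670
[0.668 0.368 0.054]
[0.666 0.006 0.054]
[0.431 0.008 0.054]
[0.434 0.363 0.054]
tab [0.53100056 0.0659251  0.085     ] knob [0.47706062 0.0667358  0.04      ]
```

View pics/c.png

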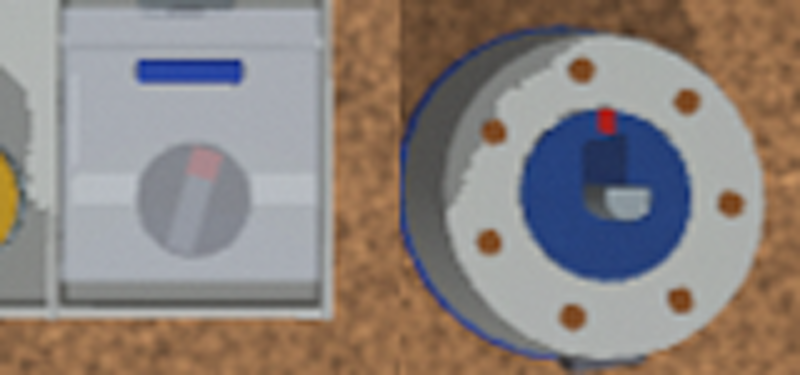

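The left crop shows the tab at (308,229) and the knob centre near (308.6,255), with its red end up and slightly right, so its yaw is about -12°. The right crop shows the dispenser's red mark straight up from the disc centre, so the shaft's yaw is about 0°. I'll go above the dispenser and look from there.

Request:
{"fn": "move_arm", "kwargs": {"targets": [[100,40,45,0,-0.1],[100,80,90,0,-0.2],[100,120,135,0,-0.244],[100,160,180,0,-0.244],[100,200,230,0,-0.244],[100,240,275,0,-0.244],[100,280,320,0,-0.244],[100,312,365,0,-0.244],[100,312,365,0,-0.244],[100,312,365,0,-0.244],[100,312,365,0,-0.244],[100,312,365,0,-0.244]]}}

```text
time: 1.5
position: [0.479, -0.2848, 0.2263]
orientation: [[1.0, 0.006, 0.002], [0.006, -1.0, 0.001], [0.002, -0.001, -1.0]]
wrist_force: [-0.3, 0.0, -0.3]
width: 0.0879
grasp_force: 0.0
```

```bash
python3 - <<'E'
from h import *
st=telemetry.get_state();a=eyes.grab_frame("wrist")
print({k:np.round(st[k],3).tolist() for k in("time","position","orientation","joint_positions","wrist_force")})
s=sil("wrist","shaft_tip"); 
if s: print(s[0],s[2],s[3],ray("wrist",s[2],.086,st))
np.save("st1.npy",st,allow_pickle=True);cv2.imwrite("pics/w1.png",a)
E
```

```text
{'time': 1.5, 'position': [0.479, -0.285, 0.226], 'orientation': [[1.0, 0.006, 0.002], [0.006, -1.0, 0.001], [0.002, -0.001, -1.0]], 'joint_positions': [30.535, 16.539, -7.466, 105.065, 2.345, 58.472, -67.478], 'wrist_force': [-0.271, 0.034, -0.29]}
0.74 (np.float64(332.7294429708223), np.float64(184.342175066313)) [322.1, 174.8, 341.1, 196.7] [ 0.48006803 -0.2966988   0.086     ]
```

View pics/w1.png

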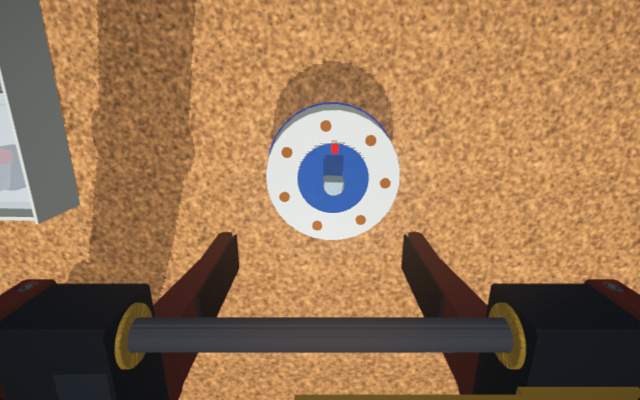

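The wrist view shows the dispenser centred near (333,177) and the red mark at (334,148). The D shaft's flat edge is towards +x.

```bash
python3 - <<'E'
from h import *
st=np.load("st1.npy",allow_pickle=True).item();a=cv2.imread("pics/w1.png").astype(int)
def big(m):
    c,_=cv2.findContours(m.astype(np.uint8),0,1);return max(c,key=cv2.contourArea)
B,G,R=a[...,0],a[...,1],a[...,2]
sub=np.zeros(B.shape,bool);sub[100:245,262:405]=1
for n,m,z in(("disc",sub&(B>R+60),.06),("white",sub&(B>170)&(abs(B-R)<25),.058)):
    if n=="disc": m[:138]=0
    h=cv2.convexHull(big(m)); pts=np.array([ray("wrist",p[0],z,st)[:2] for p in h]).astype(np.float32)
    (c,rad)=cv2.minEnclosingCircle(pts*1000);A=np.c_[2*pts,np.ones(len(pts))];s=np.linalg.lstsq(A,(pts**2).sum(1),rcond=None)[0]
    print(n,np.round(c,1),rad,"lsq",s[:2].round(4),np.sqrt(s[2]+s[0]**2+s[1]**2)); 
m=sub&(R>150)&(B<90)&(G<70);ys,xs=np.nonzero(m);print("red",ray("wrist",(xs.mean(),ys.mean()),.06,st))
# shaft top: bright region
m=sub&(R>150)&(B>R+5)&(B<R+60);m[:170]=0;m[200:]=0;m[:,:318]=0;m[:,348:]=0
ys,xs=np.nonzero(m);print(xs.min(),xs.max(),ys.min(),ys.max())
for y in(176,180,184,188,192): print(y,a[y,320:346].sum(1).tolist())
E
```

```text
disc [ 478.7 -297.5] 35.884864807128906 lsq [ 0.4788 -0.2975] 0.03567989302535781
white [ 479.1 -297.4] 67.43946838378906 lsq [ 0.479  -0.2974] 0.06716481690597545
red [ 0.50950682 -0.29882121  0.06      ]
324 342 182 194
176 [345, 336, 340, 343, 344, 355, 352, 360, 352, 357, 358, 353, 352, 357, 350, 357, 349, 349, 344, 346, 343, 343, 341, 340, 341, 343]
180 [340, 338, 331, 336, 351, 357, 359, 360, 357, 358, 358, 356, 355, 355, 356, 357, 359, 357, 355, 356, 353, 356, 354, 348, 345, 338]
184 [338, 339, 343, 395, 520, 603, 618, 614, 615, 620, 614, 609, 612, 613, 616, 616, 615, 610, 609, 607, 609, 611, 570, 451, 353, 336]
188 [349, 344, 338, 366, 518, 608, 618, 611, 603, 613, 615, 613, 616, 611, 607, 605, 605, 609, 606, 599, 600, 579, 495, 402, 352, 342]
192 [346, 344, 349, 344, 341, 372, 498, 590, 616, 619, 617, 610, 604, 610, 612, 606, 603, 602, 610, 607, 600, 468, 346, 336, 341, 344]
```

```bash
python3 - <<'E'
from h import *
for i in range(2):
    a=eyes.grab_frame("wrist");st=telemetry.get_state();print(st["position"].round(4) if hasattr(st["position"],'round') else st["position"],st["joint_velocities"])
print(ray("top",(481.2,254),.06))
t=eyes.grab_frame("top").astype(int);B,R=t[...,0],t[...,2]
m=(B>R+60);m[:,:460]=0;m[:,500:]=0;m[:235]=0;m[275:]=0
c,_=cv2.findContours(m.astype(np.uint8),0,1);h=cv2.convexHull(max(c,key=cv2.contourArea))
pts=np.array([ray("top",p[0],.06,st)[:2]*1000 for p in h]).astype(np.float32);print(cv2.minEnclosingCircle(pts))
E
```

```text
[ 0.477  -0.2878  0.226 ] [ 2.50665177 -0.21897774  3.22924845  0.65260787  0.72896592  0.1819564
  0.78005271]
[ 0.4757 -0.2898  0.2259] [ 1.77653494 -0.0461293   1.89477954  0.32327348  0.24378956  0.1461809
  0.16377518]
[ 0.47719697 -0.2958477   0.06      ]
((478.3757019042969, -291.24432373046875), 34.45289993286133)
```

```bash
cat >> h.py <<'E'
def disc(n,st,a,win,z=.06):
    a=a.astype(int);m=a[...,0]>a[...,2]+60;s=np.zeros(m.shape,bool);s[win[1]:win[3],win[0]:win[2]]=1;m&=s
    c,_=cv2.findContours(m.astype(np.uint8),0,1);h=cv2.convexHull(max(c,key=cv2.contourArea))
    p=np.array([ray(n,q[0],z,st)[:2] for q in h]);A=np.c_[2*p,np.ones(len(p))];s=np.linalg.lstsq(A,(p**2).sum(1),rcond=None)[0]
    return s[:2],np.sqrt(s[2]+s[0]**2+s[1]**2)
E
python3 - <<'E'
from h import *
for i in range(4):
  st=telemetry.get_state();a=eyes.grab_frame("wrist")
  if i==0:continue
  print(st["position"],disc("wrist",st,a,(290,138,380,220)))
B,G,R=[a[...,i].astype(int) for i in range(3)]
m=(R>150)&(B<90)&(G<70);m[:130]=0;m[170:]=0;m[:,310:355]|=0;m[:,:310]=0;m[:,355:]=0;ys,xs=np.nonzero(m);print("red",len(xs),ray("wrist",(xs.mean(),ys.mean()),.06,st))
E
```

```text
[ 0.47454678 -0.29141313  0.2258323 ] (array([ 0.47879733, -0.29749328]), np.float64(0.03567178664956035))
[ 0.47442078 -0.29157491  0.22585688] (array([ 0.47871157, -0.29755191]), np.float64(0.03567286693439406))
[ 0.47448944 -0.29147423  0.22585433] (array([ 0.47871407, -0.29749386]), np.float64(0.03567026172653231))Traceback (most recent call last):
  File "<stdin>", line 7, in <module>
numpy._core._exceptions._UFuncOutputCastingError: Cannot cast ufunc 'bitwise_or' output from dtype('int64') to dtype('bool') with casting rule 'same_kind'
```

Request:
{"fn": "move_arm", "kwargs": {"targets": [[0,2,35,0,0],[0,4,75,0,0],[0,6,115,0,0],[0,8,155,0,0],[0,10,195,0,0],[0,12,235,0,0],[0,14,275,0,0],[0,15,310,0,0],[0,15,340,0,0],[0,15,356,0,0],[0,15,356,0,0],[0,15,356,0,0],[0,15,356,0,0],[0,15,356,0,0]]}}

```text
time: 3.12
position: [0.4907, 0.0641, 0.2258]
orientation: [[1.0, -0.002, -0.0], [-0.002, -1.0, -0.001], [-0.0, 0.001, -1.0]]
wrist_force: [0.4, -0.4, 0.9]
width: 0.0009
grasp_force: 0.0
```

```bash
python3 - <<'E'
from h import *
st=telemetry.get_state();a=eyes.grab_frame("wrist")
print({k:np.round(st[k],3).tolist() for k in("time","position","orientation","joint_positions","joint_velocities")})
np.save("st2.npy",st,allow_pickle=True);cv2.imwrite("pics/w2.png",a)
E
```

```text
{'time': 3.117, 'position': [0.491, 0.064, 0.226], 'orientation': [[1.0, -0.002, -0.0], [-0.002, -1.0, -0.001], [-0.0, 0.001, -1.0]], 'joint_positions': [3.274, 11.667, -20.386, 112.121, 4.86, 57.039, -109.508], 'joint_velocities': [0.039, -0.059, -0.218, -0.039, -0.021, -0.04, -0.179]}
```

View pics/w2.png

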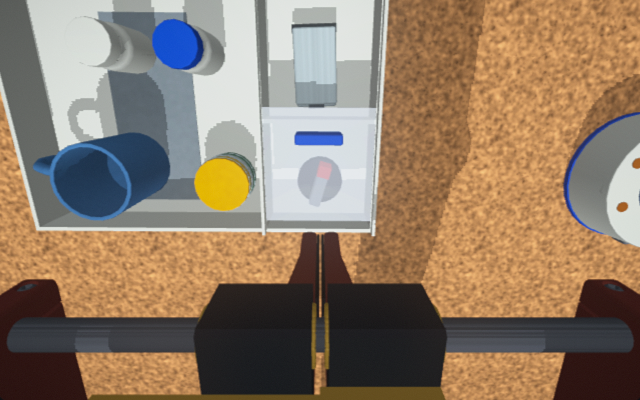

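The view shows the tab top at (319,137), the knob skirt centred near (320,180), and its red end at (324,171). The fingertips sit near (320,235).

```bash
python3 - <<'E'
from h import *
st=np.load("st2.npy",allow_pickle=True).item();a=cv2.imread("pics/w2.png").astype(int)
print("tab top",[ray("wrist",p,.083,st).round(4).tolist() for p in((295,133),(343,133),(319,144))])
m=np.zeros(a.shape[:2],bool);m[155:205,296:344]=1
g=a.sum(2);print(g[180,290:350].tolist())
print("skirt",ray("wrist",(320,180),.022,st))
B,G,R=a[...,0],a[...,1],a[...,2]
k=m&(R>G+25);ys,xs=np.nonzero(k);print(len(xs),xs.mean(),ys.mean(),ray("wrist",(xs.mean(),ys.mean()),.048,st))
print("caddy +x.. walls",[ray("wrist",p,.054,st).round(3).tolist() for p in((265,233),(375,233),(38,229))])
E
```

```text
tab top [[0.5383, 0.086, 0.083], [0.5382, 0.043, 0.083], [0.5284, 0.0645, 0.083]]
[670, 670, 668, 664, 670, 671, 668, 615, 548, 537, 541, 541, 538, 541, 542, 541, 541, 541, 539, 544, 539, 544, 539, 542, 560, 582, 599, 604, 608, 608, 607, 611, 605, 607, 608, 610, 602, 573, 550, 541, 540, 537, 540, 541, 539, 542, 539, 540, 541, 540, 537, 564, 646, 674, 676, 674, 669, 666, 666, 666]
skirt [0.47919658 0.06367229 0.022     ]
179 323.91620111731845 170.21787709497207 [0.49628139 0.05962531 0.048     ]
caddy +x.. walls [[0.429, 0.123, 0.054], [0.429, 0.005, 0.054], [0.434, 0.365, 0.054]]
```

Request:
{"fn": "move_arm", "kwargs": {"targets": [[0,0,1,-35,0],[0,0,1,-70,0],[0,0,1,-100,0],[0,0,1,-120,0],[0,0,1,-130,0],[0,0,1,-134,0],[0,8,1,-134,0],[0,20,1,-134,0],[0,32,1,-134,0],[0,44,1,-134,0],[0,56,1,-134,0],[0,68,1,-134,0],[0,80,1,-134,0],[0,92,1,-134,0],[0,103,1,-134,0],[0,112,1,-134,0],[0,119,1,-134,0],[0,122,1,-134,0],[0,122,1,-134,0],[0,122,1,-134,0]]}}

```text
time: 4.83
position: [0.6124, 0.0671, 0.092]
orientation: [[1.0, 0.001, -0.0], [0.001, -1.0, -0.0], [-0.0, 0.0, -1.0]]
wrist_force: [-0.3, -0.0, -0.1]
width: 0.0003
grasp_force: 0.0
```

Request:
{"fn": "move_arm", "kwargs": {"targets": [[50,-8,0,0,0],[50,-20,0,25,0],[50,-50,0,60,-0.1],[50,-85,0,80,-0.2],[50,-115,-1,80,-0.227],[50,-130,-2,80,-0.227],[50,-133,-2,80,-0.227],[50,-133,-2,80,-0.227],[50,-133,-2,80,-0.227],[50,-133,-2,80,-0.227]]}}

```text
time: 5.67
position: [0.4805, 0.0652, 0.1718]
orientation: [[0.974, -0.224, 0.0], [-0.224, -0.974, 0.0], [0.0, -0.0, -1.0]]
wrist_force: [0.4, -0.1, -0.5]
width: 0.044
grasp_force: 0.0
```

```bash
python3 - <<'E'
from h import *
st=telemetry.get_state();a=eyes.grab_frame("wrist")
print({k:np.round(st[k],3).tolist() for k in("time","position","orientation","joint_positions","joint_velocities","width")})
np.save("st3.npy",st,allow_pickle=True);cv2.imwrite("pics/w3.png",a)
E
```

```text
{'time': 5.667, 'position': [0.48, 0.065, 0.172], 'orientation': [[0.974, -0.224, 0.0], [-0.224, -0.974, 0.0], [0.0, -0.0, -1.0]], 'joint_positions': [0.201, 14.282, -17.599, 116.784, 5.603, 49.686, -123.489], 'joint_velocities': [0.072, 0.427, 0.043, -0.34, -0.044, 0.099, 0.007], 'width': 0.044}
```

View pics/w3.png

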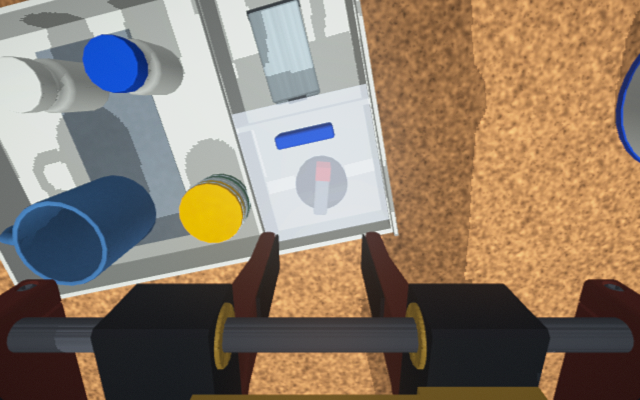

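The lid has hardly moved: the tab is at (305,135) and the knob is still under the clear sheet. I'll triangulate the tab's real position.

```bash
python3 - <<'E'
from h import *
st=np.load("st3.npy",allow_pickle=True).item();a=cv2.imread("pics/w3.png").astype(int)
s2=np.load("st2.npy",allow_pickle=True).item();b=cv2.imread("pics/w2.png").astype(int)
def cen(a,w):
    m=np.zeros(a.shape[:2],bool);m[w[1]:w[3],w[0]:w[2]]=1;m&=a[...,0]>a[...,2]+80
    ys,xs=np.nonzero(m);return (xs.mean(),ys.mean()),(xs.min(),xs.max(),ys.min(),ys.max())
t=eyes.grab_frame("top").astype(int)
c3,c2,ct=cen(a,(265,110,345,155)),cen(b,(285,120,350,155)),cen(t,(290,180,330,240))
print(c3,c2,ct)
for z in(.06,.065,.07,.075,.08,.085):print(z,ray("wrist",c3[0],z,st)[:2].round(4),ray("wrist",c2[0],z,s2)[:2].round(4),ray("top",ct[0],z)[:2].round(4))
print(proj("wrist",[.533,.0645,.083],st))
E
```

```text
<stdin>:6: RuntimeWarning: Mean of empty slice.
  ret = ret.dtype.type(ret / rcount)
Traceback (most recent call last):
ValueError: zero-size array to reduction operation minimum which has no identity
```

```bash
python3 - <<'E'
from h import *
st=np.load("st3.npy",allow_pickle=True).item();a=cv2.imread("pics/w3.png").astype(int)
s2=np.load("st2.npy",allow_pickle=True).item();b=cv2.imread("pics/w2.png").astype(int)
def cen(a,w):
    m=np.zeros(a.shape[:2],bool);m[w[1]:w[3],w[0]:w[2]]=1;m&=a[...,0]>a[...,2]+80
    ys,xs=np.nonzero(m);return (xs.mean(),ys.mean()),(xs.min(),xs.max(),ys.min(),ys.max())
c3,c2=cen(a,(265,110,345,155)),cen(b,(285,120,350,155))
print(c3,c2)
for z in(.05,.06,.065,.07,.075,.08,.085):print(z,ray("wrist",c3[0],z,st)[:2].round(4),ray("wrist",c2[0],z,s2)[:2].round(4),ray("top",(308,229.2),z)[:2].round(4))
print(proj("wrist",[.533,.0645,.083],st))
E
```

```text
((np.float64(303.9614921780987), np.float64(136.42117930204572)), (np.int64(275), np.int64(333), np.int64(124), np.int64(149))) ((np.float64(318.35687022900765), np.float64(138.99427480916032)), (np.int64(295), np.int64(342), np.int64(133), np.int64(144)))
0.05 [0.5294 0.0676] [0.5286 0.0654] [0.5316 0.0663]
0.06 [0.5305 0.0669] [0.5299 0.0654] [0.5313 0.0662]
0.065 [0.5311 0.0665] [0.5306 0.0654] [0.5312 0.0662]
0.07 [0.5316 0.0662] [0.5312 0.0653] [0.531  0.0661]
0.075 [0.5322 0.0658] [0.5319 0.0653] [0.5309 0.066 ]
0.08 [0.5327 0.0654] [0.5325 0.0653] [0.5307 0.066 ]
0.085 [0.5333 0.0651] [0.5332 0.0653] [0.5306 0.0659]
[304.90673388 136.24971234]
```

```bash
python3 - <<'E'
from h import *
st=np.load("st3.npy",allow_pickle=True).item();a=cv2.imread("pics/w3.png").astype(int)
s2=np.load("st2.npy",allow_pickle=True).item();b=cv2.imread("pics/w2.png").astype(int)
for s,nm in((s2,"w2"),(st,"w3")):
  T=np.eye(4);T[:3,:3]=s["orientation"];T[:3,3]=s["position"]
  for q in([0.01,0,.025,1],[-.01,0,.025,1],[0.01,.022,.025,1],[.01,0,-.05,1]): print(nm,q,proj("wrist",(T@q)[:3],s).round(1))
for im,w,s in((b,(285,120,350,155),s2),(a,(265,110,345,155),st)):
  m=np.zeros(a.shape[:2],np.uint8);m[w[1]:w[3],w[0]:w[2]]=(im[...,0]>im[...,2]+80)[w[1]:w[3],w[0]:w[2]]
  c,_=cv2.findContours(m,0,1);R=cv2.minAreaRect(max(c,key=cv2.contourArea));print(R)
  bx=cv2.boxPoints(R)
  for z in(.06,.07,.08,.09):
    P=[ray("wrist",p,z,s) for p in bx];print(z,[round(float(np.linalg.norm(P[i]-P[(i+1)%4])),4) for i in range(4)])
E
```

```text
w2 [0.01, 0, 0.025, 1] [320.  220.2]
w2 [-0.01, 0, 0.025, 1] [320.  250.9]
w2 [0.01, 0.022, 0.025, 1] [357.2 220.2]
w2 [0.01, 0, -0.05, 1] [320.1 292.9]
w3 [0.01, 0, 0.025, 1] [320.  220.2]
w3 [-0.01, 0, 0.025, 1] [320.  250.9]
w3 [0.01, 0.022, 0.025, 1] [357.2 220.2]
w3 [0.01, 0, -0.05, 1] [320.1 292.9]
((318.5, 138.5), (11.0, 47.0), 90.0)
0.06 [0.0452, 0.0106, 0.0457, 0.0106]
0.07 [0.0438, 0.0103, 0.0443, 0.0103]
0.08 [0.0425, 0.0099, 0.0429, 0.0099]
0.09 [0.0411, 0.0096, 0.0415, 0.0096]
((304.04705810546875, 136.21176147460938), (14.534340858459473, 58.78815460205078), 77.47119140625)
0.06 [0.0472, 0.0115, 0.0477, 0.0116]
0.07 [0.0454, 0.0111, 0.046, 0.0112]
0.08 [0.0437, 0.0107, 0.0442, 0.0108]
0.09 [0.0419, 0.0102, 0.0425, 0.0104]
```

The tips appear in the image about 18 mm shorter than r.nose_length says, at row 233 instead of 220 and with a wider spacing. That explains passing over the tab. I'll push again from lower down, checking the force after descending.

Request:
{"fn": "move_arm", "kwargs": {"targets": [[0,6,1,-10,0.1],[0,12,1,-30,0.2],[0,12,1,-55,0.227],[0,12,1,-75,0.227],[0,12,1,-84,0.227],[0,12,1,-88,0.227],[0,12,1,-91,0.227],[0,12,1,-92,0.227],[0,12,1,-92,0.227]]}}

```text
time: 6.52
position: [0.4923, 0.0663, 0.0805]
orientation: [[1.0, 0.001, 0.001], [0.001, -1.0, 0.0], [0.001, -0.0, -1.0]]
wrist_force: [0.1, -0.7, 0.5]
width: 0.0004
grasp_force: 0.0
```

Request:
{"fn": "move_arm", "kwargs": {"targets": [[0,2,0,-2,0],[0,8,0,-4,0],[0,18,0,-4,0],[0,28,0,-4,0],[0,36,0,-4,0],[0,42,0,-4,0],[0,46,0,-4,0]]}}

```text
time: 7.1
position: [0.5386, 0.066, 0.0758]
orientation: [[1.0, 0.0, -0.0], [0.0, -1.0, -0.0], [-0.0, 0.0, -1.0]]
wrist_force: [-1.0, 0.1, 2.3]
width: 0.0
grasp_force: 0.8
```

```bash
python3 - <<'E'
from h import *
st=telemetry.get_state();a=eyes.grab_frame("wrist");print(st["position"],st["wrist_force"])
m=np.zeros(a.shape[:2],np.uint8);w=(200,0,440,235);m[w[1]:w[3],w[0]:w[2]]=(a[...,0].astype(int)>a[...,2]+80)[w[1]:w[3],w[0]:w[2]]
c,_=cv2.findContours(m,0,1)
for k in c:
  if cv2.contourArea(k)>100:
    R=cv2.minAreaRect(k);print(R,ray("wrist",R[0],.081,st))
E
```

```text
[0.53857433 0.06597592 0.07581938] [-1.01271711  0.14264859  2.28983665]
((322.9468994140625, 199.9410858154297), (70.88761901855469, 201.18653869628906), 89.14490509033203) [0.57084123 0.06435597 0.081     ]
((430.2194519042969, 186.52438354492188), (6.51546049118042, 96.18586730957031), 6.34019136428833) [0.57761129 0.01305003 0.081     ]
((291.5, 113.0), (8.0, 17.0), 90.0) [0.61178145 0.07858852 0.081     ]
((204.45864868164062, 142.5034637451172), (185.10838317871094, 19.43264389038086), 85.2363510131836) [0.5985658  0.11895122 0.081     ]
((379.59320068359375, 64.48493194580078), (56.44278335571289, 33.051414489746094), 2.12109637260437) [0.63210732 0.04016704 0.081     ]
((261.0, 64.0), (30.0, 44.0), 90.0) [0.63227666 0.09121284 0.081     ]
((390.0, 24.0), (16.0, 42.0), 90.0) [0.64785509 0.036667   0.081     ]
((261.0, 25.0), (20.0, 48.0), 90.0) [0.64745191 0.09043442 0.081     ]
```

```bash
python3 -c "
from h import *
cv2.imwrite('pics/w4.png',eyes.grab_frame('wrist'))"
```

```text
(no output)
```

View pics/w4.png

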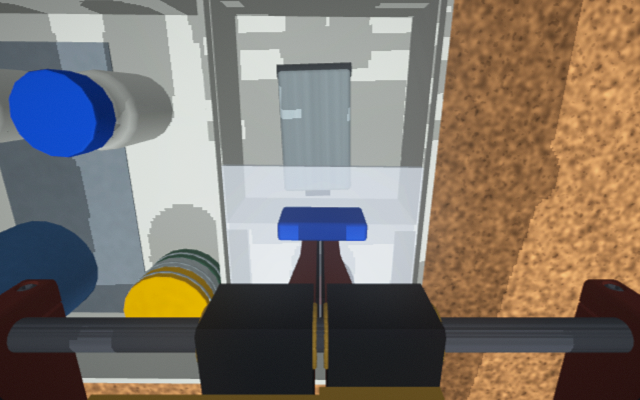

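The fingers now bear on the tab (320,222), and the lid has begun to slide. I'll keep pushing.

Request:
{"fn": "move_arm", "kwargs": {"targets": [[0,8,0,1,0],[0,18,0,1,0],[0,28,0,1,0],[0,38,0,1,0],[0,48,0,1,0],[0,58,0,1,0],[0,66,0,1,0],[0,72,0,1,0],[0,76,0,1,0],[0,76,0,1,0],[0,76,0,1,0]]}}

```text
time: 8.12
position: [0.6143, 0.0666, 0.0772]
orientation: [[1.0, 0.001, 0.001], [0.001, -1.0, 0.001], [0.001, -0.001, -1.0]]
wrist_force: [-0.6, 0.2, -0.3]
width: 0.0006
grasp_force: 0.0
```

Request:
{"fn": "move_arm", "kwargs": {"targets": [[50,-8,0,0,0],[50,-20,0,25,0],[50,-50,0,60,-0.1],[50,-85,0,75,-0.2],[50,-115,-1,75,-0.227],[50,-130,-2,75,-0.227],[50,-135,-2,75,-0.227],[50,-135,-2,75,-0.227],[50,-135,-2,75,-0.227],[50,-135,-2,75,-0.227]]}}

```text
time: 8.95
position: [0.4799, 0.0643, 0.1519]
orientation: [[0.974, -0.225, 0.001], [-0.225, -0.974, 0.0], [0.001, -0.001, -1.0]]
wrist_force: [1.0, -0.6, -0.3]
width: 0.0442
grasp_force: 0.0
```

```bash
python3 - <<'E'
from h import *
st=telemetry.get_state();a=eyes.grab_frame("wrist")
print({k:np.round(st[k],4).tolist() for k in("time","position","orientation","joint_velocities","width")})
np.save("st5.npy",st,allow_pickle=True);cv2.imwrite("pics/w5.png",a)
E
```

```text
{'time': 8.95, 'position': [0.4799, 0.0643, 0.1519], 'orientation': [[0.9745, -0.2245, 0.001], [-0.2245, -0.9745, 0.0005], [0.0009, -0.0007, -1.0]], 'joint_velocities': [-0.0232, 0.5408, 0.0911, -0.0855, -0.0008, 0.1491, -0.0161], 'width': 0.0442}
```

View pics/w5.png

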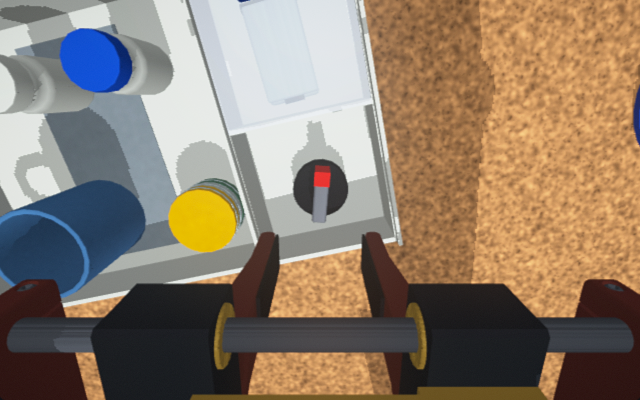

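The box is clear. The knob's skirt is centred near (320,187), and the bar runs from (322,166), its red end, to (319,222).

```bash
python3 - <<'E'
from h import *
st=np.load("st5.npy",allow_pickle=True).item();a=cv2.imread("pics/w5.png").astype(int)
g=a.sum(2);m=np.zeros(g.shape,np.uint8);w=(280,150,360,225)
sub=(g<170)|((a[...,2]>a[...,1]+80));m[w[1]:w[3],w[0]:w[2]]=sub[w[1]:w[3],w[0]:w[2]]
m=cv2.morphologyEx(m,cv2.MORPH_OPEN,np.ones((3,3)))
c,_=cv2.findContours(m,0,1);h=cv2.convexHull(max(c,key=cv2.contourArea));print(cv2.boundingRect(h))
for z in(.013,.022):
  p=np.array([ray("wrist",q[0],z,st)[:2] for q in h if q[0][1]>167 and q[0][1]<216]);A=np.c_[2*p,np.ones(len(p))];s=np.linalg.lstsq(A,(p**2).sum(1),rcond=None)[0];print(z,s[:2],np.sqrt(s[2]+s[0]**2+s[1]**2))
A=ray("wrist",(321.5,176),.048,st);B=ray("wrist",(319,222),.048,st);C=ray("wrist",(323,166),.048,st)
print(A,B,C,(B+C)/2,np.linalg.norm(C-B),np.degrees(np.arctan2(*(C-B)[1::-1])))
E
```

```text
(314, 166, 33, 48)
0.013 [0.47150894 0.06054984] 0.018967499911395114
0.022 [0.47416299 0.06010926] 0.018395042985118345
[0.49674695 0.05918426 0.048     ] [0.45829837 0.07014165 0.048     ] [0.50451489 0.05617338 0.048     ] [0.48140663 0.06315752 0.048     ] 0.04828124918484869 -16.816678719813908
```

Request:
{"fn": "move_arm", "kwargs": {"targets": [[50,0,0,-25,-0.03],[50,0,0,-55,-0.03],[50,0,0,-80,-0.03],[50,0,0,-95,-0.03],[50,0,0,-102,-0.03],[50,0,0,-105,-0.03],[50,0,0,-105,-0.03]]}}

```text
time: 9.58
position: [0.479, 0.0642, 0.0465]
orientation: [[0.967, -0.254, -0.001], [-0.254, -0.967, 0.0], [-0.001, 0.0, -1.0]]
wrist_force: [0.2, 0.0, -0.5]
width: 0.0439
grasp_force: 0.0
```

Request:
{"fn": "move_arm", "kwargs": {"targets": [[50,0,0,-2,0],[50,0,0,-4,0],[50,0,0,-4,0]]}}

```text
time: 9.83
position: [0.4791, 0.0641, 0.0434]
orientation: [[0.967, -0.254, 0.001], [-0.254, -0.967, 0.0], [0.001, -0.0, -1.0]]
wrist_force: [0.3, -0.3, 0.2]
width: 0.0438
grasp_force: 0.0
```

Request:
{"fn": "move_arm", "kwargs": {"targets": [[50,0,0,-2,0],[50,0,0,-4,0],[50,0,0,-4,0]]}}

```text
time: 10.08
position: [0.4785, 0.0641, 0.0387]
orientation: [[0.967, -0.253, -0.0], [-0.253, -0.967, -0.0], [-0.0, 0.0, -1.0]]
wrist_force: [-0.8, 0.4, 0.2]
width: 0.0437
grasp_force: 0.0
```

```bash
python3 - <<'E'
from h import *
st=telemetry.get_state();a=eyes.grab_frame("wrist");print(st["position"],st["wrist_force"],st["width"])
cv2.imwrite("pics/w6.png",a)
E
```

```text
[0.47850304 0.06405432 0.03874749] [-0.8183833   0.36557873  0.19909236] 0.04370813623240585
```

View pics/w6.png

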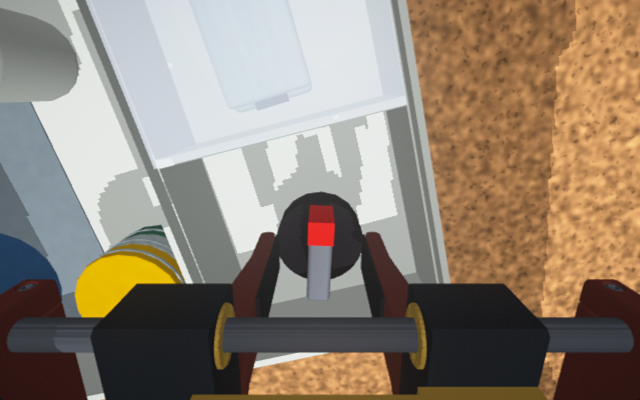

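The view shows the bar top from (321,222) to (318,299), between the fingers and aligned with them. I'll check the centring along x.

```bash
python3 - <<'E'
from h import *
st=telemetry.get_state();R=np.array(st["orientation"]);p=np.array(st["position"])
for uv in((321,222),(318,299)): print(R.T@(ray("wrist",uv,.048,st)-p))
for uv in((279,236),(361,236)): print("skirt",R.T@(ray("wrist",uv,.022,st)-p))
print("skirt far",R.T@(ray("wrist",(320,192),.022,st)-p))
E
```

```text
[ 0.02238773  0.00044582 -0.00916998]
[-0.02050181 -0.00106028 -0.00916803]
skirt [ 0.00348744 -0.02349891  0.01682869]
skirt [0.00349365 0.02346706 0.0168331 ]
skirt far [ 2.97690907e-02 -2.53659418e-05  1.68296176e-02]
```

Request:
{"fn": "move_arm", "kwargs": {"targets": [[50,2,0,-2,-0.02],[50,2,0,-4,-0.02],[50,2,0,-5,-0.02],[50,2,0,-5,-0.02]]}}

```text
time: 10.47
position: [0.4804, 0.0641, 0.0335]
orientation: [[0.962, -0.273, -0.001], [-0.273, -0.962, -0.0], [-0.0, 0.0, -1.0]]
wrist_force: [-1.0, 0.0, -0.2]
width: 0.0434
grasp_force: 0.0
```

Request:
{"fn": "move_arm", "kwargs": {"targets": [[50,0,0,-1,0],[50,0,0,-3,0],[50,0,0,-3,0]]}}

```text
time: 10.72
position: [0.4804, 0.0641, 0.0305]
orientation: [[0.962, -0.273, -0.0], [-0.273, -0.962, -0.0], [-0.0, 0.0, -1.0]]
wrist_force: [-0.3, 0.4, -1.2]
width: 0.0438
grasp_force: 0.0
```

Request:
{"fn": "move_arm", "kwargs": {"targets": [[0,0,0,0,0],[0,0,0,0,0],[0,0,0,0,0],[0,0,0,0,0],[0,0,0,0,0],[0,0,0,0,0]]}}

```text
time: 11.22
position: [0.4807, 0.0641, 0.0309]
orientation: [[0.962, -0.273, 0.0], [-0.273, -0.962, 0.0], [0.0, -0.0, -1.0]]
wrist_force: [0.3, -0.5, 0.2]
width: 0.0123
grasp_force: 30.0
```

Request:
{"fn": "move_arm", "kwargs": {"targets": [[0,0,0,10,0],[0,0,0,35,0],[0,0,0,70,0],[0,0,0,100,0],[0,0,0,125,0],[0,0,0,135,0],[0,0,-30,135,0.1],[0,0,-70,135,0.2],[0,0,-110,135,0.24],[0,0,-150,135,0.24],[0,0,-190,135,0.24],[0,0,-230,135,0.24],[0,0,-270,135,0.24],[0,-1,-305,135,0.24],[0,-1,-335,135,0.24],[0,-1,-355,135,0.24],[0,-1,-361,135,0.24],[0,-1,-361,135,0.24],[0,-1,-361,135,0.24],[0,-1,-361,135,0.24]]}}

```text
time: 12.88
position: [0.4798, -0.2947, 0.1656]
orientation: [[0.999, -0.034, -0.0], [-0.034, -0.999, 0.001], [-0.0, -0.001, -1.0]]
wrist_force: [-0.5, 0.2, 0.3]
width: 0.0118
grasp_force: 30.0
```

```bash
python3 - <<'E'
from h import *
for i in range(3): st=telemetry.get_state();a=eyes.grab_frame("wrist")
print({k:np.round(st[k],4).tolist() for k in("time","position","orientation","joint_velocities","joint_positions","width","grasp_force")})
np.save("st7.npy",st,allow_pickle=True);cv2.imwrite("pics/w7.png",a)
E
```

```text
{'time': 12.9833, 'position': [0.48, -0.2949, 0.1658], 'orientation': [[0.9994, -0.0335, -0.0001], [-0.0335, -0.9994, 0.0007], [-0.0001, -0.0007, -1.0]], 'joint_velocities': [0.166, 0.0267, 0.3717, -0.1686, 0.1476, -0.0487, 0.1187], 'joint_positions': [31.5279, 20.9778, -7.8306, 107.5958, 3.5191, 51.6784, -69.8931], 'width': 0.0118, 'grasp_force': 29.9916}
```

View pics/w7.png

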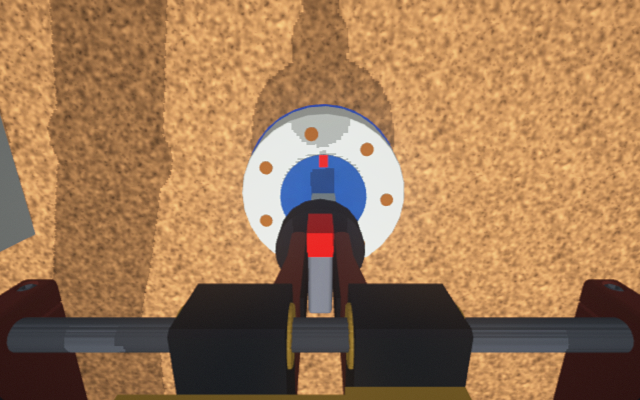

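The held knob's bar is vertical in the image at (320,213 to 313), and the skirt's far edge is at row 199. The dispenser is centred near (323,193), with the red mark at (323,160).

```bash
python3 - <<'E'
from h import *
st=np.load("st7.npy",allow_pickle=True).item();a=cv2.imread("pics/w7.png")
R=np.array(st["orientation"]);p=np.array(st["position"]);u=p[2]-.0269
f=lambda uv,z:R.T@(ray("wrist",uv,z,st)-p)
print("skirt far bottom",f((320.5,199),u),"top",f((320.5,199),u+.018))
print("sides",f((276,245),u+.018),f((365,245),u+.018))
print("bar ends",f((320,234),u+.044),f((320,313),u+.044))
ai=a.astype(int);B,G,Rr=ai[...,0],ai[...,1],ai[...,2]
# disc fit: blue contour pts on the outer edge, rows 150..215 ; white fit too
m=((B>Rr+60)).astype(np.uint8);m[:152]=0;m[222:]=0;m[:,:270]=0;m[:,375:]=0
c,_=cv2.findContours(m,0,1);h=cv2.convexHull(max(c,key=cv2.contourArea))[:,0]
h=np.array([q for q in h if q[1]<212])
def fit(h,z):
  P=np.array([ray("wrist",q,z,st)[:2] for q in h]);A=np.c_[2*P,np.ones(len(P))];s=np.linalg.lstsq(A,(P**2).sum(1),rcond=None)[0];return s[:2],np.sqrt(s[2]+s[0]**2+s[1]**2)
print("disc",fit(h,.06),len(h))
k=(Rr>150)&(B<90)&(G<70);k[:150]=0;k[170:]=0;k[:,:312]=0;k[:,335:]=0;ys,xs=np.nonzero(k);rm=ray("wrist",(xs.mean(),ys.mean()),.06,st);print("red",len(xs),rm)
for y in(188,192,195,197): print(y,ai[y,304:342].sum(1).tolist())
E
```

```text
skirt far bottom [0.02252727 0.00047707 0.02689749] top [0.02826235 0.00044071 0.00889695]
sides [ 0.00161348 -0.02409189  0.00891697] [0.00164227 0.02500909 0.00888206]
bar ends [ 0.01959541  0.00017065 -0.01710202] [-0.02316981  0.00018512 -0.01709789]
disc (array([ 0.47904758, -0.29745026]), np.float64(0.035661721338320455)) 24
red 82 [ 0.50965345 -0.29847267  0.06      ]
188 [350, 354, 350, 347, 344, 345, 340, 299, 269, 263, 264, 263, 266, 268, 268, 268, 271, 265, 262, 270, 270, 268, 269, 264, 270, 270, 268, 271, 271, 271, 320, 348, 345, 346, 346, 346, 344, 349]
192 [350, 347, 344, 346, 344, 347, 343, 302, 275, 269, 265, 271, 265, 265, 271, 271, 265, 267, 268, 270, 266, 266, 264, 269, 266, 268, 271, 270, 266, 273, 319, 343, 349, 344, 346, 350, 347, 350]
195 [345, 343, 344, 342, 347, 341, 343, 342, 358, 368, 363, 365, 366, 368, 364, 363, 362, 364, 364, 366, 364, 366, 367, 362, 360, 364, 364, 363, 359, 358, 364, 351, 337, 338, 343, 340, 344, 341]
197 [343, 347, 347, 342, 344, 340, 343, 359, 363, 366, 370, 366, 360, 373, 370, 362, 364, 365, 370, 369, 368, 366, 366, 365, 362, 360, 364, 360, 364, 362, 368, 346, 338, 341, 344, 345, 344, 341]
```

Request:
{"fn": "move_arm", "kwargs": {"targets": [[0,1,0,-15,0],[0,1,0,-30,0],[0,1,0,-40,0],[0,1,0,-45,0],[0,1,0,-46,0],[0,1,0,-46,0],[0,1,0,-46,0],[0,1,0,-46,0],[0,1,0,-46,0]]}}

```text
time: 13.78
position: [0.481, -0.2971, 0.1205]
orientation: [[0.999, -0.036, 0.001], [-0.036, -0.999, -0.001], [0.001, 0.0, -1.0]]
wrist_force: [0.2, 0.4, 0.0]
width: 0.0116
grasp_force: 30.0
```

Request:
{"fn": "move_arm", "kwargs": {"targets": [[0,0,0,-3,0],[0,0,0,-6,0],[0,0,0,-8,0],[0,0,0,-10,0],[0,0,0,-11,0],[0,0,0,-12,0],[0,0,0,-12,0]]}}

```text
time: 14.37
position: [0.4805, -0.2968, 0.1076]
orientation: [[0.999, -0.036, -0.0], [-0.036, -0.999, 0.0], [-0.0, -0.0, -1.0]]
wrist_force: [0.1, 0.0, -1.1]
width: 0.0113
grasp_force: 30.0
```

Request:
{"fn": "move_arm", "kwargs": {"targets": [[0,0,0,-2,0],[0,0,0,-4,0],[0,0,0,-6,0],[0,0,0,-8,0],[0,0,0,-9,0],[0,0,0,-9,0],[0,0,0,-9,0]]}}

```text
time: 14.95
position: [0.4805, -0.2968, 0.0989]
orientation: [[0.999, -0.036, -0.0], [-0.036, -0.999, 0.0], [-0.0, -0.0, -1.0]]
wrist_force: [-0.2, 0.6, -0.2]
width: 0.012
grasp_force: 30.0
```

Request:
{"fn": "move_arm", "kwargs": {"targets": [[0,0,0,-1,0],[0,0,0,-2,0],[0,0,0,-3,0],[0,0,0,-3,0],[0,0,0,-3,0]]}}

```text
time: 15.37
position: [0.4806, -0.2969, 0.0959]
orientation: [[0.999, -0.036, -0.0], [-0.036, -0.999, 0.0], [-0.0, 0.0, -1.0]]
wrist_force: [-1.8, 1.4, 3.1]
width: 0.0119
grasp_force: 30.0
```

Request:
{"fn": "move_arm", "kwargs": {"targets": [[0,0,0,-1,0],[0,0,0,-2,0],[0,0,0,-3,0],[0,0,0,-3,0],[0,0,0,-3,0]]}}

```text
time: 15.78
position: [0.4806, -0.2969, 0.0929]
orientation: [[0.999, -0.036, 0.0], [-0.036, -0.999, -0.0], [0.0, 0.0, -1.0]]
wrist_force: [-1.6, 1.3, 5.6]
width: 0.0118
grasp_force: 30.0
```

Request:
{"fn": "move_arm", "kwargs": {"targets": [[0,0,0,-1,0],[0,0,0,-2,0],[0,0,0,-3,0],[0,0,0,-4,0],[0,0,0,-4,0],[0,0,0,-4,0]]}}

```text
time: 16.28
position: [0.4808, -0.297, 0.0906]
orientation: [[0.999, -0.036, 0.0], [-0.036, -0.999, -0.0], [0.0, 0.0, -1.0]]
wrist_force: [-5.3, 4.5, 20.6]
width: 0.0116
grasp_force: 30.0
```

```bash
python3 - <<'E'
from h import *
b=eyes.grab_frame("wrist");st=telemetry.get_state();a=cv2.imread("pics/w7.png")
w=np.s_[215:320,290:350]
g=lambda x:np.float32(cv2.cvtColor(x[w],6))
print(cv2.phaseCorrelate(g(a),g(b)))
def red(x):
  x=x.astype(int);m=(x[...,2]>200)&(x[...,1]<90);m[:205]=0;ys,xs=np.nonzero(m);return len(xs),xs.mean(),ys.min(),ys.max()
print(red(a),red(b),st["position"],st["wrist_force"],st["grasp_force"],st["joint_velocities"])
E
```

```text
((-0.2322616218792355, -0.007180366417301798), 0.8050033269105135)
(614, np.float64(319.5407166123779), np.int64(233), np.int64(256)) (604, np.float64(319.78973509933775), np.int64(233), np.int64(256)) [ 0.48078682 -0.29696535  0.09061676] [-6.07651353  3.32080749 20.44017458] 29.995357990264893 [ 0.0062924  -0.08365163 -0.06617804 -0.07081902 -0.05438238  0.06942424
  0.05923801]
```

The knob hasn't slipped in the grip. The spring was felt over about 8 mm and the shaft is now on its stop at 20 N, at rest, so I'm handing in.

```bash
python3 -c "
from h import *
print(order.sign_off())"
```

```text
the job is handed in; nothing more can be done
None
```

The job is handed in: the lid is open, the knob is on the D shaft with its red end on the side of the flat, and the gripper still holds it pressed down at about 20 N; that it is fully on and at the 8 mm stop is inferred from height and force readings, and no verdict came back.

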